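# Thread the green cap back onto the vitamin tub

## Robot

A 6-joint arm with a two-finger parallel gripper is mounted at the origin on the work surface. World frame = base frame: x ahead of the robot, y to its left, z up, the work surface at z = 0. Lengths are in mm, angles in degrees, forces in N, time in s.
With the tool pointing down it reaches from about 225 to 875 mm from the base axis. Payload 3.4 kg.
Tool frame: the origin (TCP) lies at the very end of the fingers, on their centre line; the grasp point (between the pads) lies 19 mm behind it (robot.grip_depth is the distance from the TCP to the grasp point, in mm); z points along the fingers, y is the line along which they close (so a half turn about z gives the same grasp; the last joint's range is limited). The gripper opens to 85 mm and grips with 20 to 120 N. Pads are 22 mm wide; open, the fingers measure 114 mm over their backs; the gripper's body (76 mm by 85 mm) begins 54 mm behind the grasp point. The pads swing forward as they close: fully open they stand 13 mm farther back than shut.
Start: joints at [66.52, 15.808, 86.224, -0, 77.962, -6.933], TCP at [163.778, 551.217, 231.328] pointing down, gripper open.
Joint ranges: [-165.64, 165.64], [-43.16, 119.46], [12.63, 154.43], [-67.54, 247.53], [6.08, 155.33], [-154.97, 154.97]. Speed limits (degrees/s): [147.25, 147.25, 180, 180, 180, 180].

## Interface

Orientations are given as [roll, pitch, yaw] about the fixed x, y, z axes, in that order (R = Rz(yaw) Ry(pitch) Rx(roll)).
In Python, from rig import robot gives the robot as it stands. The module is installed in compiled form; this text tells all that it offers.
- The arm moves only by the tool servo_tool, never from a script. Its argument "moves" is one flat list of numbers, 7 for each row, row after row: the shift along the world's x, y, z in units of 60 mm (1.0 is 60 mm), then the turn, a rotation vector about the world's x, y, z in rad, then the opening, from -1 (shut) to 1 (fully open). In form: [dx, dy, dz, ax, ay, az, gripper, dx, dy, dz, ax, ay, az, gripper, ...]. A call has 1 to 20 rows; each row is the pose to reach, as a shift and turn from the pose commanded when the call began; what a row does not reach only later rows make up. A row lasts 1/8 s, in which the tool goes at most 62.5 mm and 10.7 degrees, less where a joint would pass 70% of its speed; a pose out of reach is approached as far as the arm can. A call with a gripper value outside its range is refused whole. The fingers move at their own pace and stop on an object; "squeeze" is the grip in N (left out, the last holds). Time passes only in rows, so rows that repeat a pose let the fingers close. It gives the time, the measured TCP pose, the force, the opening and the grip force at its end, in the units of the state.
- robot.sense(): the state, without advancing time (a new reading comes with each control period).
- robot.read_camera(name): name is "side" or "top" or "wrist"; returns a dict with "img" (480x640x3 uint8, red, green, blue), "camera_matrix" (3x3 intrinsics, pixels), "dist_coeffs" ([k1, k2, p1, p2, k3] as OpenCV has them; the pictures are not rectified), "rvec" (rotation vector, rad) and "tvec" (3), from world to camera coordinates, as OpenCV has them. Camera axes: x right, y down, z forward; pixel columns grow to the right and rows downward; lengths in mm; the calibration is good to about 2 mm. A picture is of the moment at which its call begins. There is no depth.
- robot.finish_job(): hands the job in; it is judged then, once.
The state is a dict: "time": time; "joint_pos": joint angles; "joint_velocities": joint speeds; "effort": joint torques, N m; "tcp_pos": TCP position; "ee_rot": TCP orientation; "force": force on the tool from outside, world axes, zero at the start; "ft_torque": the same for the moment, N m; "width": finger opening in mm; "grasp_force": force on a finger pad.
Only numpy, scipy, OpenCV 4.12 (cv2) and the standard library are available. Lean on these libraries where they do the work, as an engineer would, in place of code of your own. Each camera call takes 0.05 s, during which the arm holds its last target. There are 200 camera calls.

## Task

The green cap of the vitamin tub in the black holder is sitting loose on top of its thread. Without lifting it off, turn it backwards (anticlockwise seen from above) until its white stripe points at the yellow mark and it drops into the thread, then screw it clockwise until it is fully home with the stripe at the red mark, and let go. Leave the white-capped tub where it stands.

Things in the scene. Friction and masses are not known exactly. Their poses are not given: they have to be found in the camera images.
- jar: White tub, orange label, fixed in a black holder (foot 120 mm wide, 8 high; body 84 wide, 40 high). Origin: on the tub's axis at desk height. Tub 51 mm wide to z=72, neck 34 mm (lugs 44), rim at z=105. Marks on holder top and foot, 28-58 mm off axis: red on +x (cap closed), yellow 75 deg anticlockwise from above (thread start). Thread: level for turns 92 to 52 deg, then 3 mm down evenly to 7 deg, stop at -2.
- cap: Green cap, 54 mm wide, 30 high, 40 g, on the tub in the holder. Origin: centre of underside; x along its white stripe. 'Turn' = its angle anticlockwise from the tub's x. Start: turn 0-35 deg, underside at z=98 mm on the tub, on the thread's flat top. At turn 57-92 (best 75) it can drop to 92 (if gripped, move it down); closed: 89. Play 1.5 mm sideways, 1 up and down. Grip its solid upper half (z 16-30).
- cap_mark (a point): Outer end of the white stripe (6 mm wide) on the green cap's top: 26 mm from the cap's axis along its x, 30 mm above its underside.
- white_tub: Bystander: a closed white tub with a white cap and an orange label, 54 mm wide, 105 mm high, standing loose on the desk without a holder. Origin: centre of its underside. Leave it alone.
Mind the look-alikes: they are no part of the job. There is more than one size of the cap; the job needs the largest.

How it is judged (in metres and radians):
On the way, in this order (a step that is already met when the one before it is completed fails the run):
1. the cap, turned back to the yellow mark, has dropped into the thread (z of cap in the frame of jar between 0.0885 and 0.0945 m and y of cap_mark in the frame of jar above 0.0195 m and horizontal distance between cap and jar below 0.006 m and angle between cap's own z axis and vertical below 0.14 rad), for 0.1 s.
2. the cap is screwed down, stripe at the red mark (z of cap in the frame of jar below 0.0905 m and x of cap_mark in the frame of jar above 0.024 m and horizontal distance between cap and jar below 0.006 m and angle between cap's own z axis and vertical below 0.14 rad), for 0.2 s.
At the end, for the whole second after the job is handed in: The green cap is at rest on its tub, level (8 degrees), centred (6 mm), its underside at most 90.5 mm above the tub's origin (home is 89) and its stripe within about 20 degrees of the red mark; the white-capped tub stands upright within 30 mm of its place (all of step 2 and linear speed of cap below 0.02 m/s and not (distance of white_tub from where it was at the start of the episode above 0.03 m or angle between white_tub's own z axis and vertical above 0.35 rad)); the robot touches nothing.
It fails at once if the cap is lifted off the tub (more than 10 mm above where it starts) (z of cap in the frame of jar above 0.108 m).
It fails at once if the white-capped tub is pushed more than 30 mm or tipped (distance of white_tub from where it was at the start of the episode above 0.03 m or angle between white_tub's own z axis and vertical above 0.35 rad).
It also fails if it takes over 38 s, if anything falls off the work surface, if the arm or the gripper's body presses on something with over 40 N, if the wrist force passes 120 N, or if a joint passes its speed limit or range.

## Working session

There is one attempt and no reset: what is moved stays moved. The work goes in short steps, Python scripts to look and compute and a tool call to move; the robot and the scene stay as the last step left them, time stands still between calls to the robot, and variables do not carry over. Pictures are saved under pics/ and viewed, at most 10 in all, crops included, and the job is handed in when it is done.

Besides the shell and the picture viewer there is one more tool, called as name(argument=value, ...), one argument or row to a line, values as JSON. servo_tool: Moves the arm, as the interface text tells. Its arguments: {"type":"object","properties":{"moves":{"type":"array"},"squeeze":{"type":"number"}},"required":["moves"]}

```bash
mkdir -p pics
cat > h.py <<'E'
import cv2,numpy as np
from rig import robot
def snap(n,f):
    c=robot.read_camera(n); cv2.imwrite(f'pics/{f}.png',c['img'][:,:,::-1]); np.savez(f'pics/{f}.npz',**{k:np.array(v,float) for k,v in c.items() if k!='img'}); return c
def ray(f,uv):
    c=np.load(f'pics/{f}.npz'); p=cv2.undistortPoints(np.array([[uv]],float),c['camera_matrix'],c['dist_coeffs'])[0,0]
    R=cv2.Rodrigues(c['rvec'])[0]; o=-R.T@c['tvec'].ravel(); return o,R.T@np.array([*p,1.])
def atz(f,uv,z):
    o,d=ray(f,uv); return o+d*(z-o[2])/d[2]
def tri(*obs):
    A=np.zeros((3,3));b=np.zeros(3);rs=[]
    for f,uv in obs:
        o,d=ray(f,uv); d=d/np.linalg.norm(d); P=np.eye(3)-np.outer(d,d); A+=P;b+=P@o; rs.append((o,P))
    x=np.linalg.solve(A,b); return x,[np.linalg.norm(P@(x-o)) for o,P in rs]
E
python3 - <<'E'
from h import *
a=[snap(n,n+'0') for n in('side','top','wrist')]
cv2.imwrite('pics/all0.png',cv2.resize(np.vstack([np.hstack([a[0]['img'],a[1]['img']])]),(800,300))[:,:,::-1])
print(robot.sense())
E
```

```text
{'time': 0.15, 'joint_pos': array([ 6.65205488e+01,  1.58383857e+01,  8.62789001e+01,  9.27658163e-05,
        7.79633219e+01, -6.93206391e+00]), 'joint_velocities': array([ 0.07056152, -0.03052206, -0.24393024,  0.0439794 , -0.01219026,
        0.07202313]), 'effort': array([ 2.11291040e-04, -4.17142689e+01, -2.46031862e+01, -2.64312594e-04,
        7.65125267e-03, -5.91975493e-06]), 'tcp_pos': array([163.59927406, 550.8113198 , 230.64514875]), 'ee_rot': array([-1.79919992e+02, -9.81877541e-03,  1.63452586e+02]), 'force': array([ 0.20246805, -0.10203406,  0.13980144]), 'ft_torque': array([ 0.03022127,  0.02348337, -0.01606833]), 'grasp_force': 0.0, 'width': 85.67233967436634}
```

View pics/top0.png

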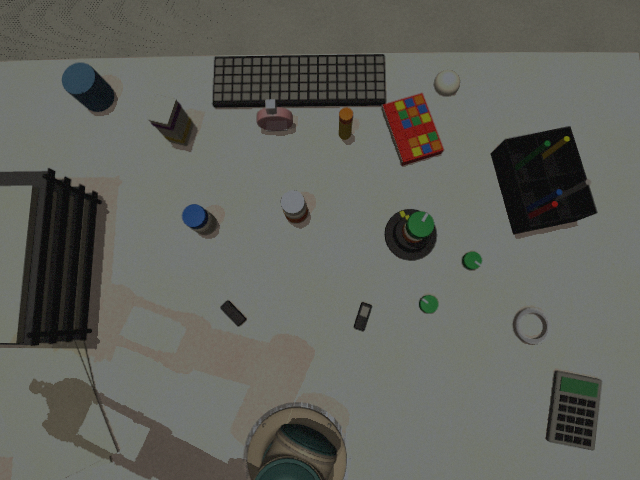

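View pics/side0.png

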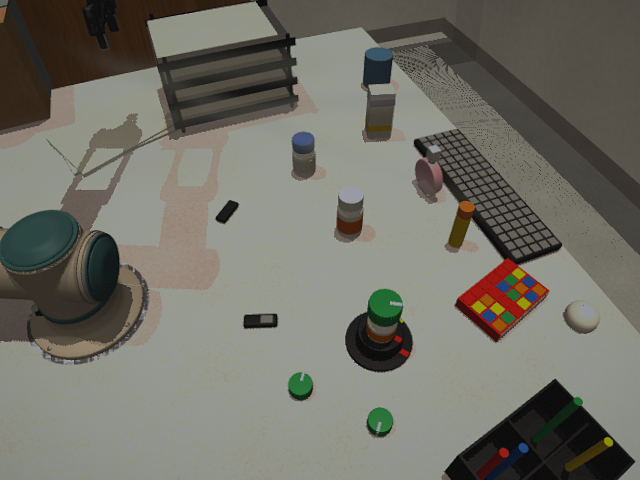

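Both views show the green-capped tub in its black holder: top (420,224), side (385,300). The stripe lies to the cap's right in the side view, the red marks are at side (399,340)/(404,352), and yellow is at top (404,214). The white-capped tub is at top (293,205), and the two small green caps are decoys.

Run:
```python
from h import *
t=cv2.imread('pics/top0.png')[190:270,375:475]; s=cv2.imread('pics/side0.png')[280:380,335:425]
cv2.imwrite('pics/z0.png',np.hstack([cv2.resize(t,(400,320),interpolation=2),cv2.copyMakeBorder(cv2.resize(s,(360,400),interpolation=2),0,0,0,0,0)[:320]]))
for f,box in(('top0',(375,190,475,270)),('side0',(335,280,425,380))):
    im=cv2.imread(f'pics/{f}.png'); h=cv2.cvtColor(im,cv2.COLOR_BGR2HSV); x0,y0,x1,y1=box
    for n,lo,hi in(('green',(45,100,50),(85,255,255)),('yel',(22,120,80),(38,255,255)),('red',(0,170,80),(6,255,255))):
        m=cv2.inRange(h,lo,hi); k=np.zeros_like(m);k[y0:y1,x0:x1]=m[y0:y1,x0:x1]
        N,_,st,c=cv2.connectedComponentsWithStats(k)
        for i in range(1,N):
            if st[i,4]>3: print(f,n,st[i],c[i].round(1),atz(f,c[i],128).round(0),atz(f,c[i],40).round(0),atz(f,c[i],8).round(0))
print(tri(('top0',(420,224)),('side0',(385,300))))
print('white',tri(('top0',(293,200)),('side0',(350,195))))
print('top cam',ray('top0',(320,240)))
```

```text
top0 green [407 211  27  26 497] [420.1 224.3] [ 486. -259.  128.] [ 504. -277.   40.] [ 510. -283.    8.]
top0 green [464 252  11  17 156] [469.7 259.8] [ 413. -355.  128.] [ 424. -383.   40.] [ 427. -393.    8.]
top0 yel [400 211   9   9  36] [403.8 214.5] [ 507. -226.  128.] [ 526. -241.   40.] [ 533. -246.    8.]
side0 green [368 289  34  31 730] [384.3 303.6] [ 486. -262.  128.] [ 518. -215.   40.] [ 530. -198.    8.]
side0 yel [399 319   4   4  10] [400.8 320.5] [ 497. -299.  128.] [ 530. -257.   40.] [ 542. -242.    8.]
side0 red [394 336   8   7  37] [397.7 338.8] [ 478. -325.  128.] [ 509. -287.   40.] [ 520. -273.    8.]
side0 red [399 349  11   8  50] [404.1 352.4] [ 477. -348.  128.] [ 508. -314.   40.] [ 519. -301.    8.]
(array([ 487.5752085 , -258.35957136,  131.71453121]), [np.float64(1.2974844918591755), np.float64(1.2974844918592052)])
white (array([543.77393871,   2.23511824, 102.67161037]), [np.float64(1.7872143019855662), np.float64(1.7872143019856388)])
top cam (array([ 310.47167639,  -80.50326197, 1016.35922976]), array([ 0.16093257,  0.02743904, -0.9866145 ]))
```

View pics/z0.png

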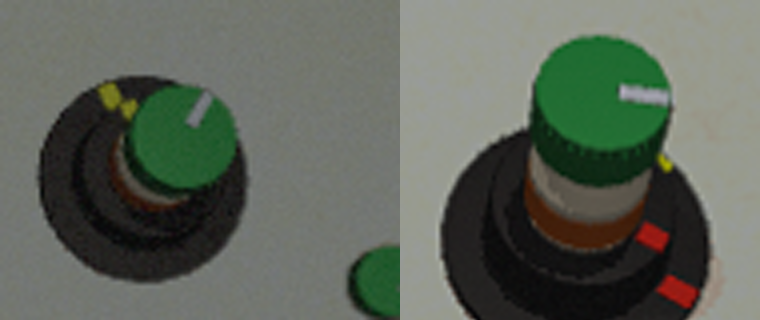

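Run:
```python
from h import *
import math
T=lambda u,v:(375+u/4,190+v/4); S=lambda u,v:(335+(u-400)/4,280+v/4)
for n,a,b in(('stripe out',T(208,93),S(668,97)),('stripe in',T(192,124),S(620,93))):
    x,r=tri(('top0',a),('side0',b)); print(n,x.round(1),np.round(r,1))
# fit cap (x,y,z of underside) by silhouette bbox centroid: project cylinder
def proj(f,P):
    c=np.load(f'pics/{f}.npz'); return cv2.projectPoints(P,c['rvec'],c['tvec'],c['camera_matrix'],c['dist_coeffs'])[0][:,0]
from scipy.optimize import least_squares
a=np.linspace(0,2*np.pi,90)
obs={}
for f,(x0,y0,x1,y1) in(('top0',(400,200,440,242)),('side0',(360,284,410,325))):
    h=cv2.cvtColor(cv2.imread(f'pics/{f}.png'),cv2.COLOR_BGR2HSV); m=cv2.inRange(h,(45,100,50),(85,255,255)); k=np.zeros_like(m);k[y0:y1,x0:x1]=m[y0:y1,x0:x1]
    p=cv2.convexHull(cv2.findNonZero(k))[:,0].astype(np.float32); obs[f]=p
def mom(p): 
    M=cv2.moments(p.astype(np.float32).reshape(-1,1,2)); return np.array([M['m10']/M['m00'],M['m01']/M['m00']])
def res(q):
    P=np.vstack([np.c_[q[0]+27*np.cos(a),q[1]+27*np.sin(a),0*a+q[2]+h] for h in(0,30)])
    return np.hstack([mom(cv2.convexHull(proj(f,P).astype(np.float32)))-mom(obs[f]) for f in obs])
s=least_squares(res,[487,-260,98]); print(s.x.round(1),s.fun.round(2))
c=s.x
for n,f,uv,z in(('red in','side0',(397.7,338.8),48),('red in','side0',(397.7,338.8),40),('red out','side0',(404.1,352.4),8),('yel out','top0',T(110,95),8),('yel in','top0',T(130,107),40),('yel in','top0',T(130,107),48),('stripe','top0',T(208,93),128),('stripe','side0',S(668,97),128)):
    p=atz(f,uv,z)-c; print(n,z,np.hypot(*p[:2]).round(1),math.degrees(math.atan2(p[1],p[0])))
w=np.load('pics/wrist0.npz');R=cv2.Rodrigues(w['rvec'])[0];o=-R.T@w['tvec'].ravel();print('wristcam',o,R[2],robot.sense()['tcp_pos'])
```

```text
stripe out [ 510.1 -273.9  129.2] [1.1 1.1]
stripe in [ 493.8 -265.1  128.8] [0.8 0.8]
[ 488.6 -260.   107.3] [-0.04 -0.13 -0.21  0.  ]
red in 48 35.3 -59.99603318549061
red in 40 34.0 -52.994931472277536
red out 8 51.1 -53.77141995248396
yel out 8 49.6 19.585540440331787
yel in 40 34.4 18.37631624206909
yel in 48 33.2 21.57607844736502
stripe 128 24.9 -33.83943947075334
stripe 128 26.8 -30.005839205536084
wristcam [ 86.09427444 574.35796044 374.50557118] [ 0.30070328 -0.09254278 -0.94921724] [163.59927406 550.8113198  230.64514875]
```

servo_tool(
  moves=[5.4,-13.5,0,0,0,-1.63,1,5.4,-13.5,0,0,0,-1.63,1,5.4,-13.5,0,0,0,-1.63,1,5.4,-13.5,0,0,0,-1.63,1,5.4,-13.5,0,0,0,-1.63,1,5.4,-13.5,0,0,0,-1.63,1,5.4,-13.5,0,0,0,-1.63,1,5.4,-13.5,0,0,0,-1.63,1,5.4,-13.5,0,0,0,-1.63,1,5.4,-13.5,0,0,0,-1.63,1,5.4,-13.5,0,0,0,-1.63,1,5.4,-13.5,0,0,0,-1.63,1,5.4,-13.5,0,0,0,-1.63,1,5.4,-13.5,0,0,0,-1.63,1,5.4,-13.5,0,0,0,-1.63,1,5.4,-13.5,0,0,0,-1.63,1,5.4,-13.5,0,0,0,-1.63,1,5.4,-13.5,0,0,0,-1.63,1,5.4,-13.5,0,0,0,-1.63,1,5.4,-13.5,0,0,0,-1.63,1],
)

```text
time: 2.65
tcp_pos: [487.8, -258.4, 231.6]
ee_rot: [180.0, 0.0, 70.1]
force: [-0.5, 0.8, -1.2]
width: 85.3
grasp_force: 0.0
```

Run:
```python
from h import *
snap('wrist','w1'); s=robot.sense(); print(s['time'],s['tcp_pos'],s['ee_rot'],s['joint_pos'],s['force'])
c=np.load('pics/w1.npz'); print(cv2.projectPoints(np.array([[488.,-260,128],[510,-274,128]]),c['rvec'],c['tvec'],c['camera_matrix'],c['dist_coeffs'])[0])
```

```text
2.7 [ 487.79145031 -258.51862688  231.52598831] [1.79975772e+02 6.39606682e-03 7.00827966e+01] [-3.51445133e+01  1.38089397e+01  8.90027095e+01  1.96956659e-04
  7.71632931e+01 -1.52273550e+01] [-0.18500961 -0.45658942  0.30095415]
[[[318.89747943 239.72311123]]

 [[354.37413582 247.24181103]]]
```

View pics/w1.png

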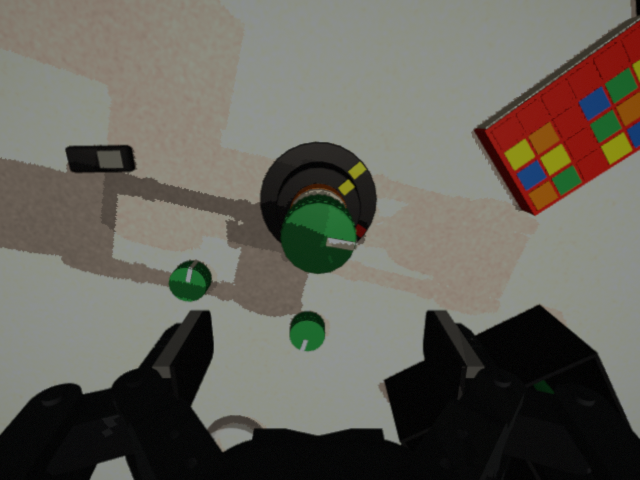

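The wrist view agrees with the fit: cap top at about (319,238), stripe end (357,244), yellow marks (347,188)/(357,171), red just visible at (361,231).

Run:
```python
from h import *
import math
from scipy.optimize import least_squares
a=np.linspace(0,2*np.pi,90)
h=cv2.cvtColor(cv2.imread('pics/w1.png'),cv2.COLOR_BGR2HSV); m=cv2.inRange(h,(45,120,25),(85,255,255)); k=np.zeros_like(m);k[180:285,270:365]=m[180:285,270:365]
p=cv2.convexHull(cv2.findNonZero(k)); print(cv2.boundingRect(p))
def mom(p):
    M=cv2.moments(p); return np.array([M['m10']/M['m00'],M['m01']/M['m00']])
c=np.load('pics/w1.npz')
def res(q):
    P=np.vstack([np.c_[q[0]+27*np.cos(a),q[1]+27*np.sin(a),0*a+98+z] for z in(0,30)])
    hu=cv2.convexHull(cv2.projectPoints(P,c['rvec'],c['tvec'],c['camera_matrix'],c['dist_coeffs'])[0].astype(np.float32)); res.b=cv2.boundingRect(hu); return mom(hu)-mom(p)
s=least_squares(res,[487,-260],diff_step=1e-3); print(s.x,res.b)
C=np.r_[s.x,0]
for n,uv,z in(('yin',(347,188),48),('yin',(347,188),40),('yout',(357,171),8),('st',(357,244),128)):
    q=atz('w1',uv,z)-C; print(n,z,np.hypot(*q[:2]),math.degrees(math.atan2(q[1],q[0])))
print(tri(('w1',(357,244)),('top0',(427,213.2)),('side0',(402,304.3))))
```

```text
(280, 195, 77, 78)
[ 487.58140117 -258.9815748 ] (279, 192, 77, 82)
yin 48 33.85567632115609 19.437894930038105
yin 40 33.445495669790866 16.779440687576972
yout 8 49.75810592009203 18.72307820917675
st 128 28.27850672042416 -28.089109148944843
(array([ 511.40079097, -273.33708507,  126.7680689 ]), [np.float64(1.241240590753571), np.float64(1.9317009821913178), np.float64(0.8080803925459199)])
```

servo_tool(
  moves=[0,-0.01,-0.6,0,0,0,1,0,-0.01,-1.2,0,0,0,1,0,-0.01,-1.7,0,0,0,1,0,-0.01,-2.0,0,0,0,1,0,-0.01,-2.17,0,0,0,1,0,-0.01,-2.17,0,0,0,1,0,-0.01,-2.17,0,0,0,0.4,0,-0.01,-2.17,0,0,0,0,0,-0.01,-2.17,0,0,0,-1,0,-0.01,-2.17,0,0,0,-1,0,-0.01,-2.17,0,0,0,-1,0,-0.01,-2.17,0,0,0,-1,0,-0.01,-2.17,0,0,0,-1,0,-0.01,-2.17,0,0,0,-1],
  squeeze=40,
)

```text
time: 4.45
tcp_pos: [488.7, -259.9, 102.2]
ee_rot: [179.9, 0.0, 70.1]
force: [0.6, -0.5, 5.8]
width: 52.7
grasp_force: 41.6
```

Run:
```python
from h import *
snap('side','s2'); snap('top','t2');s=robot.sense(); print(s['time'],s['tcp_pos'],s['ee_rot'],s['force'],s['width'],s['grasp_force'])
t=cv2.imread('pics/t2.png')[190:270,375:475]; s=cv2.imread('pics/side0.png')
s=cv2.imread('pics/s2.png')[280:380,335:435]
cv2.imwrite('pics/z2.png',np.hstack([cv2.resize(t,(400,320),interpolation=2),cv2.resize(s,(400,400),interpolation=2)[:320]]))
```

```text
4.55 [ 488.65782469 -259.91060634  102.15467161] [1.79848819e+02 3.27529115e-02 7.00584183e+01] [0.5266025  0.4294629  6.23565238] 52.71165532497396 41.58447403460741
```

View pics/z2.png

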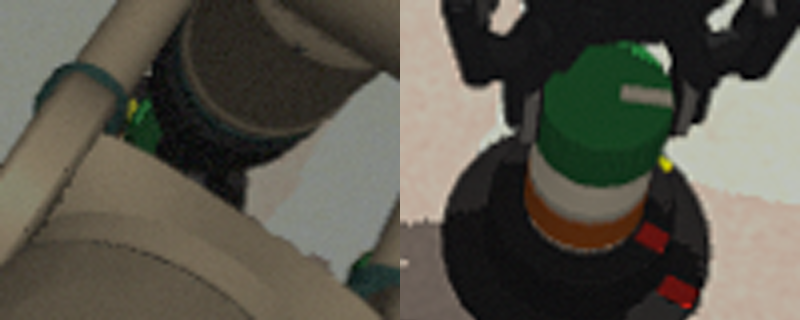

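Side view: the fingers hold the cap's upper half at about (600,100), the stripe is unmoved, and width is 52.7 mm. Now turn it back about 50° and lower.

servo_tool(
  moves=[0,0,0,0,0,0.12,-1,0,0,0,0,0,0.24,-1,0,0,0,0,0,0.36,-1,0,0,0,0,0,0.48,-1,0,0,0,0,0,0.6,-1,0,0,0,0,0,0.7,-1,0,0,0,0,0,0.8,-1,0,0,0,0,0,0.87,-1,0,0,0,0,0,0.87,-1,0,0,-0.03,0,0,0.87,-1,0,0,-0.06,0,0,0.87,-1,0,0,-0.09,0,0,0.87,-1,0,0,-0.09,0,0,0.87,-1],
)

```text
time: 6.18
tcp_pos: [487.7, -259.4, 96.1]
ee_rot: [180.0, 0.0, 119.9]
force: [-0.8, -0.0, 4.8]
width: 52.4
grasp_force: 42.3
```

Run:
```python
from h import *
snap('side','s3'); snap('wrist','w3');s=robot.sense(); print(s['time'],s['tcp_pos'],s['ee_rot'],s['force'],s['ft_torque'],s['width'],s['grasp_force'])
t=cv2.imread('pics/w3.png')
s=cv2.imread('pics/s3.png')[280:380,335:435]
cv2.imwrite('pics/z3.png',np.hstack([cv2.resize(t,(400,300),interpolation=3),cv2.resize(s,(400,400),interpolation=2)[:300]]))
```

```text
6.275 [ 487.73822224 -259.35942748   96.05234859] [1.79993276e+02 8.01696712e-03 1.19903827e+02] [0.17798743 1.25730767 3.42337682] [ 0.05627064  0.16256361 -0.00988682] 52.6307406950398 42.296031166333705
```

View pics/z3.png

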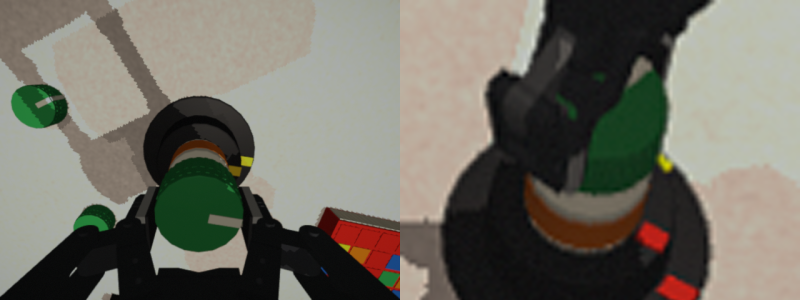

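The cap dropped 6 mm under only about 4 N and the stripe did not slip in the grip. The wrist view shows it in line with the yellow marks at about (245,162). Now screw down.

servo_tool(
  moves=[0,0,0,0,0,-0.1,-1,0,0,0,0,0,-0.2,-1,0,0,0,0,0,-0.3,-1,0,0,0,0,0,-0.4,-1,0,0,-0.007,0,0,-0.5,-1,0,0,-0.014,0,0,-0.6,-1,0,0,-0.021,0,0,-0.7,-1,0,0,-0.028,0,0,-0.8,-1,0,0,-0.035,0,0,-0.9,-1,0,0,-0.042,0,0,-1.0,-1,0,0,-0.049,0,0,-1.1,-1,0,0,-0.056,0,0,-1.2,-1,0,0,-0.056,0,0,-1.26,-1,0,0,-0.056,0,0,-1.31,-1,0,0,-0.056,0,0,-1.31,-1,0,0,-0.056,0,0,-1.31,-1,0,0,-0.056,0,0,-1.31,-1],
)

```text
time: 8.4
tcp_pos: [487.8, -260.1, 93.5]
ee_rot: [179.9, 0.0, 44.9]
force: [-2.8, 0.3, 8.2]
width: 52.9
grasp_force: 42.5
```

Run:
```python
from h import *
snap('side','s4'); snap('wrist','w4');s=robot.sense(); print(s['time'],s['tcp_pos'],s['ee_rot'],s['force'],s['ft_torque'],s['width'],s['grasp_force'])
t=cv2.imread('pics/w4.png')
s=cv2.imread('pics/s4.png')[280:380,335:435]
cv2.imwrite('pics/z4.png',np.hstack([cv2.resize(t,(400,300),interpolation=3),cv2.resize(s,(400,400),interpolation=2)[:300]]))
```

```text
8.5 [ 487.80100368 -260.11452031   93.50093253] [1.79902862e+02 4.90762532e-02 4.48652991e+01] [-3.46075487 -0.25353661  7.13534108] [-0.04621937  0.41079898 -0.03090608] 52.34597279161631 42.52177303831559
```

View pics/z4.png

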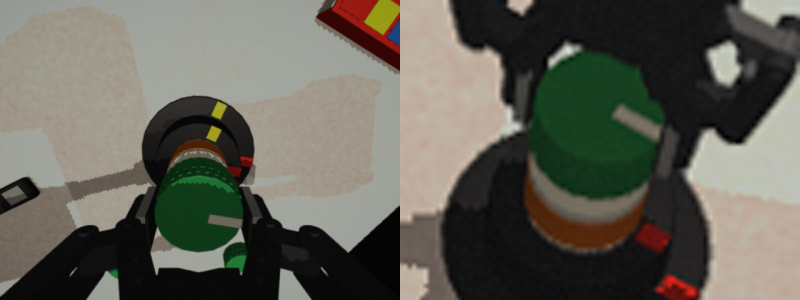

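Stripe now points along the red marks, and the total descent is 8.65 mm (underside ≈ 89.3). Release and rise.

servo_tool(
  moves=[0,0,0,0,0,0,0.3,0,0,0,0,0,0,1,0,0,0,0,0,0,1,0,0,0,0,0,0,1,0,0,0,0,0,0,1,0,0,0,0,0,0,1,0,0,0.3,0,0,0,1,0,0,0.8,0,0,0,1,0,0,1.5,0,0,0,1,0,0,2.2,0,0,0,1,0,0,2.3,0,0,0,1,0,0,2.3,0,0,0,1],
)

```text
time: 10.0
tcp_pos: [487.6, -259.2, 230.2]
ee_rot: [180.0, 0.0, 44.9]
force: [0.4, 0.3, -0.3]
width: 85.7
grasp_force: 0.0
```

Run:
```python
from h import *
snap('side','s5'); snap('wrist','w5');s=robot.sense(); print(s['time'],s['tcp_pos'],s['ee_rot'],s['force'],s['width'])
t=cv2.imread('pics/w5.png')[120:300,240:400]
s=cv2.imread('pics/s5.png')[280:380,335:435]
cv2.imwrite('pics/z5.png',np.hstack([cv2.resize(t,(400,450),interpolation=3),cv2.resize(s,(400,400),interpolation=2)[:450] if 0 else cv2.copyMakeBorder(cv2.resize(s,(400,400),interpolation=2),0,50,0,0,0)]))
```

```text
10.1 [ 486.93301467 -258.81676871  228.7485197 ] [-1.79829797e+02  3.24248406e-02  4.48510501e+01] [-0.93066252 -0.01932317 -0.19830764] 85.31913511959225
```

View pics/z5.png

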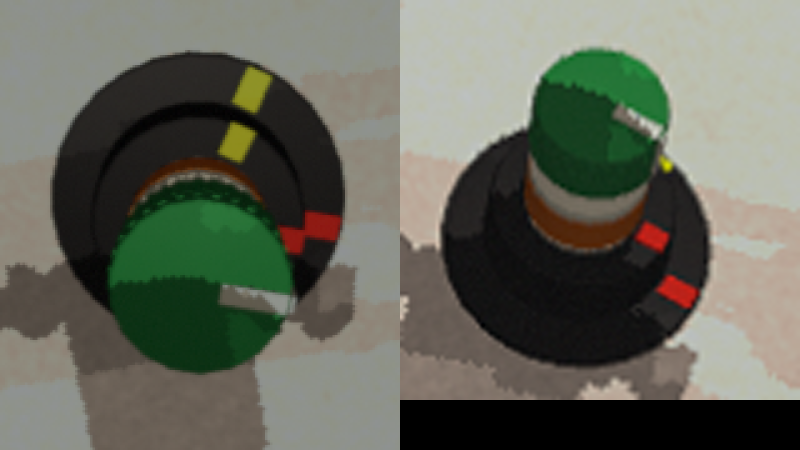

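Cap sits level with its stripe end at crop (294,303) / side (660,133); red marks at (323,226) and (652,236)/(678,292). Check height and angle numerically.

Run:
```python
from h import *
W=lambda u,v:(240+u/2.5,120+v/2.5); S=lambda u,v:(335+(u-400)/4,280+v/4)
a=lambda p:np.degrees(np.arctan2(p[1],p[0]))
o=tri(('w5',W(294,303)),('s5',S(660,133))); i=tri(('w5',W(220,294)),('s5',S(615,108))); print(o,i,a(o[0]-i[0]))
p,q=atz('w5',W(294,303),119.),atz('w5',W(220,294),119.); print('stripe',a(p-q))
C=np.array([488,-259.5,0])
for n,f,uv,z in(('yout','w5',W(252,90),8),('yin','w5',W(238,143),40),('rout','w5',W(323,226),8),('rin','s5',S(652,236),40),('rout','s5',S(678,292),8)):print(n,a(atz(f,uv,z)-C))
# top-face centre heights before/after: side stripe height change
for f,uv in(('s5',S(660,133)),('w5',W(294,303))):
  for z in(119,125):
    r=atz(f,uv,z)-C;print(f,z,np.hypot(*r[:2]),a(r))
```

```text
(array([ 504.37542785, -282.69886729,  119.82716118]), [np.float64(0.21614055955649764), np.float64(0.21614055955657646)]) (array([ 491.95960119, -265.76990841,  120.64536811]), [np.float64(1.1182433330565353), np.float64(1.118243333056398)]) -53.74339625287129
stripe -52.378259697898926
yout 19.892677305697635
yin 18.811976916830183
rout -55.71993601484526
rin -52.85522203465297
rout -54.29481014547545
s5 119 28.454753693249376 -53.619061437724575
s5 125 29.672581595729472 -60.619531507315735
w5 119 28.333561518420137 -55.46038237267323
w5 125 27.367924541555702 -51.50739716629899
```

Cap top is at about 120 mm (home 119) and the stripe at -54° matches the red mark at -54°. Handing in.

```bash
python3 -c "
from rig import robot
print(robot.finish_job())"
```

```text
the job is handed in; nothing more can be done
None
```

I turned the green cap back to the yellow mark, where it dropped into the thread, then screwed it home with its stripe on the red mark (both about -54°), let go and handed the job in; no verdict came back, and I didn't re-check the white-capped tub, though the arm never went near it.

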